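# Take the sample vial out of the dry chamber to the balance

### The job

Reach down through the round port in the roof of the clear dry chamber, lift the slim sample vial off its pedestal and bring it out, then set it down gently, upright, in the middle of the balance's round pan and let go. The squat jar on the other pedestal stays where it is.

Things in the scene. Friction and masses are not known exactly. Their poses are not given: they have to be found in the camera images.
- vial: Slim closed amber glass vial with white cap: body 28 mm in diameter, cap 25 mm in diameter and 14 mm high, 62 mm tall in all, about 35 g, loose. Origin at the centre of its underside, z along its axis. Stands upright on one of the chamber's two pedestals (which one varies), within 4 mm of its middle; the cap ends 13 mm below the top of the roof.
- jar: Squat jar of the same amber glass with a white cap, loose: 50 mm in diameter, 40 mm tall in all. Origin at the centre of its underside. It stands on the other pedestal and must stay there.
- chamber: Fixed closed clear box, 200 (x) by 360 (y) mm, roof top 180 mm above the bench, roof 8 mm thick. Origin at the centre of its underside. Two open round ports in the roof, 140 mm in diameter, grey rims 1 mm proud, centred at x = 0, y = -88 and +88 mm; centred under each a round pedestal 64 mm in diameter, top 105 mm above the bench. Only the fingers fit through a port, not a gripper's body.
- pan (a point): Centre of the top face of the balance's round steel pan, 120 mm in diameter, flat and rigid, 75 mm above the bench. The balance is a fixed white box 280 mm by 200 mm and 60 mm high; its display lies on the robot's side of the pan, and nothing on it is higher than the pan.
Mind the look-alikes: they are no part of the job. Leave any red look-alike of the vial alone.

How it is judged (in metres and radians):
On the way:
1. the vial is lifted clear of the chamber's roof (height (world z) of vial above 0.183 m), for 0.1 s.
At the end, for the whole second after the job is handed in: The vial stands upright (within 10 degrees) and still on the balance's pan, its middle within 30 mm of the pan's centre; the jar is within 15 mm of where it began, on its pedestal (horizontal distance between vial and pan below 0.03 m and z of vial in the frame of pan between -0.006 and 0.006 m and angle between vial's own z axis and vertical below 0.17 rad and linear speed of vial below 0.02 m/s and distance of jar from where it was at the start of the episode below 0.015 m); the robot touches nothing.
It fails at once if the jar is moved by more than 15 mm (distance of jar from where it was at the start of the episode above 0.015 m).
It fails at once if the vial is let go more than 20 mm above the pan (horizontal distance between vial and pan below 0.1 m and z of vial in the frame of pan above 0.02 m and contact force between vial and the fingers below 0.01 N).
It also fails if it takes over 42 s, if anything falls off the work surface, if the arm or the gripper's body presses on something with over 40 N, if the wrist force passes 120 N, or if a joint passes its speed limit or range.

### The arm

A 6-joint arm with a two-finger parallel gripper is mounted at the origin on the work surface. World frame = base frame: x ahead of the robot, y to its left, z up, the work surface at z = 0. Lengths are in mm, angles in rad, forces in N, time in s.
With the tool pointing down it reaches from about 300 to 775 mm from the base axis. Payload 14.6 kg.
Tool frame: the origin (TCP) lies between the finger pads; the fingertips stand 19 mm ahead of it and the grasp point (between the pads) is the TCP (manip.tcp_to_tips is the distance from the TCP to the fingertips, in mm); x points along the fingers, z is the direction in which the jaws open and shut, and the axes are right-handed (so a half turn about x gives the same grasp; the last joint's range is limited). The gripper opens to 94 mm and grips with 3 to 60 N. Pads are 16 mm wide; open, the fingers measure 119 mm over their backs; the gripper's body (75 mm by 177 mm) begins 78 mm behind the grasp point.
Start: joints at [-1.28, 0.3, 1.521, -0, 1.321, -0.067], TCP at [192.61, -515.161, 197.446] pointing down, gripper open.
Joint ranges: [-3.03, 3.03], [-0.79, 2.21], [0.23, 2.52], [-1.04, 4.18], [0, 3.07], [-2.55, 2.55]. Speed limits (rad/s): [2.22, 2.22, 2.57, 3.14, 3.14, 3.14].

### API

Orientations are given as [roll, pitch, yaw] about the fixed x, y, z axes, in that order (R = Rz(yaw) Ry(pitch) Rx(roll)).
In Python, from cell import manip gives the robot as it stands.
- The arm moves only by the tool jog_arm, never from a script. Its argument "moves" is a list that holds one entry, the list of rows, each a list of 6 numbers: the shift along the world's x, y, z in mm, then the turn, a rotation vector about the world's x, y, z in degrees. In form: [[[dx, dy, dz, wx, wy, wz], ...]]. A call has 1 to 5 rows; each row shifts and turns the pose as measured when the row begins; what a row does not reach is not made up. A row lasts 1/10 s, in which the tool goes at most 50 mm and 8.59 degrees, less where a joint would pass 70% of its speed; a pose out of reach is approached as far as the arm can. A call is refused whole if a number of a shift passes 50 or a number of a turn 8.59, either way. A call with a gripper value outside its range is refused whole. "gripper" is the opening, from -1 (shut) to 1 (fully open), set as the call begins (left out, the last holds). The fingers move at their own pace and stop on an object; "squeeze" is the grip in N (left out, the last holds). Time passes only in rows, so rows that do not move let the fingers close. It gives the time, the measured TCP pose, the force and the opening at its end, in the units of the state.
- manip.read_state(): the state, without advancing time (a new reading comes with each control period).
- manip.camera(name): name is "side" or "top"; returns (picture, depth): 384x512x3 uint8, blue, green, red; 384x512 float32, mm along the optical axis (not along the pixel's ray), 0 where there is no reading.
- manip.camera_params(name): a dict with "fx", "fy", "cx", "cy" (pixels), "rvec" (rotation vector, rad) and "tvec" (3), from world to camera coordinates, as OpenCV has them. Camera axes: x right, y down, z forward; pixel columns grow to the right and rows downward; lengths in mm; the calibration is good to about 2 mm. A picture is of the moment at which its call begins. camera_params takes no time and is no camera call.
- manip.sign_off(): hands the job in, once; it reports no verdict.
The state is a dict: "clock": time; "joints": joint angles; "qd": joint speeds; "effort": joint torques, N m; "eef_pos": TCP position; "eef_rot": TCP orientation; "wrist_force": force on the tool from outside, world axes, zero at the start; "moment": the same for the moment, N m; "finger_gap": finger opening in mm.
Only numpy, scipy, OpenCV 4.12 (cv2) and the standard library are available. Lean on these libraries where they do the work, as an engineer would, in place of code of your own. Each camera call takes 0.05 s, during which the arm holds its last target. There are 200 camera calls.

## Working session

There is one attempt and no reset: what is moved stays moved. The work goes in short steps, Python scripts to look and compute and a tool call to move; the robot and the scene stay as the last step left them, time stands still between calls to the robot, and variables do not carry over. Pictures are saved under pics/ and viewed, about 8 in all and at most 12, crops included, and the job is handed in when it is done.

Besides the shell and the picture viewer there is one more tool, called after "Emit:" as name([rows], argument=value, ...), one row to a line, values as JSON. jog_arm: Moves the arm, as the interface text tells. Its arguments: {"type":"object","properties":{"moves":{"type":"array","items":{"type":"array","items":{"type":"array","items":{"type":"number"}}}},"gripper":{"type":"number"},"squeeze":{"type":"number"}},"required":["moves"]}

```bash
mkdir -p pics
python3 - <<'E'
from cell import manip
import cv2,numpy as np
print(manip.read_state())
for n in("side","top"):
    p,d=manip.camera(n); cv2.imwrite(f"pics/{n}0.png",p); np.save(f"pics/{n}0.npy",d); print(n,manip.camera_params(n))
E
```

```text
{'clock': 0.0, 'joints': array([-1.27958905e+00,  3.00458024e-01,  1.52159126e+00,  9.44287206e-06,
        1.32069844e+00, -6.66099060e-02]), 'qd': array([-0.00074299, -0.00026989,  0.00117442,  0.00018934, -0.00096306,
        0.00036582]), 'effort': array([-4.16173192e-03, -5.31815994e+01, -3.52737272e+01,  7.07099866e-02,
        2.45191134e-02, -9.99170879e-05]), 'eef_pos': array([ 192.54193712, -514.90214838,  196.8892034 ]), 'eef_rot': array([3.06706443, 1.56964122, 1.85408295]), 'wrist_force': array([-0.43161422,  0.02938177, -0.49029747]), 'moment': array([-0.06520492, -0.07085004, -0.00691554]), 'finger_gap': 93.66281586946526}
side {'fx': 483.1577116087273, 'fy': 483.1577116087273, 'cx': 266.45856012342983, 'cy': 187.39884496508515, 'rvec': array([ 0.77889446, -2.38361881,  1.37442407]), 'tvec': array([507.81830372, 287.40637373, 846.60642634])}
top {'fx': 478.70564634498595, 'fy': 478.70564634498595, 'cx': 259.25726245521736, 'cy': 192.38201524042006, 'rvec': array([ 2.17761385, -2.2430521 ,  0.08119471]), 'tvec': array([  -1.11479107,  631.95120121, 1089.17827672])}
```

View pics/side0.png

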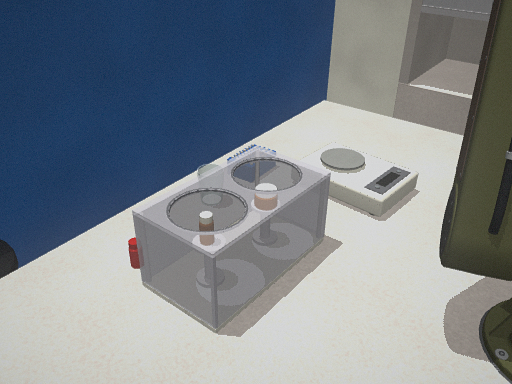

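View pics/top0.png

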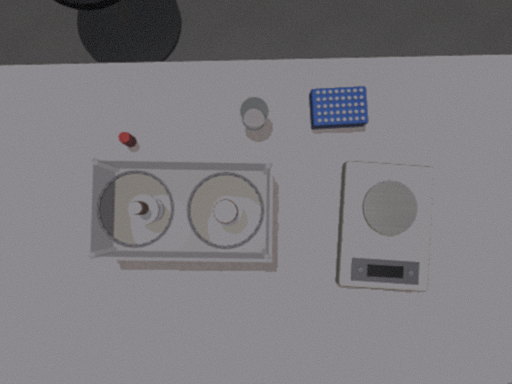

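Candidates: an amber vial with a white cap, top view about (137,208) and side (206,225). A red look-alike is at top (127,139) and side (134,252), outside the chamber. The squat jar is at top (227,211) and side (265,195). The amber vial in the left port fits the description, and I'll confirm it with a crop.

```bash
cat > h.py <<'E'
import cv2,numpy as np
from cell import manip
def cam(n):
    c=manip.camera_params(n); K=np.array([[c['fx'],0,c['cx']],[0,c['fy'],c['cy']],[0,0,1]])
    R=cv2.Rodrigues(c['rvec'])[0]; return K,R,np.array(c['tvec']).ravel()
def ray(n,uv):
    K,R,t=cam(n); return -R.T@t, R.T@np.linalg.inv(K)@np.array([uv[0],uv[1],1.])
def plane(n,uv,z):
    o,d=ray(n,uv); return o+d*(z-o[2])/d[2]
def tri(a,b): # top px, side px
    o1,d1=ray('top',a);o2,d2=ray('side',b)
    s=np.linalg.lstsq(np.c_[d1,-d2],o2-o1,rcond=None)[0]
    p,q=o1+s[0]*d1,o2+s[1]*d2; return (p+q)/2,np.linalg.norm(p-q)
def proj(n,P):
    K,R,t=cam(n); q=K@(R@np.asarray(P,float)+t); return q[:2]/q[2]
E
python3 - <<'E'
from h import *
t=cv2.imread('pics/top0.png');s=cv2.imread('pics/side0.png')
a=cv2.resize(t[180:240,95:175],(400*2//2,300),interpolation=cv2.INTER_CUBIC)
b=cv2.resize(s[195:255,170:250],(400,300),interpolation=cv2.INTER_CUBIC)
c=cv2.resize(t[170:240,340:440],(400,280),interpolation=cv2.INTER_CUBIC)
d=cv2.resize(s[140:180,310:380],(400,229),interpolation=cv2.INTER_CUBIC)
im=np.zeros((600,800,3),np.uint8);im[:300,:400]=a;im[:300,400:]=b;im[300:580,:400]=c;im[300:529,400:]=d
cv2.imwrite('pics/crop.png',im)
print('cap top',tri((137,208),(206,215)));print('pan',tri((390,208),(343,159)),plane('top',(390,208),75),plane('side',(343,159),75))
for uv in((136,209),(226,210.5)):print('port',plane('top',uv,181))
for uv in((207.5,209.5),(267,174.5)):print('port side',plane('side',uv,181))
E
```

```text
cap top (array([601.88853386, 228.15202075, 162.86919396]), np.float64(2.6760882433914963))
pan (array([ 586.41339871, -305.5929312 ,   68.93604978]), np.float64(0.2676658607252095)) [ 586.2629281 -303.8346415   75.       ] [ 581.45813657 -294.45467039   75.        ]
port [598.55682875 225.15159115 181.        ]
port [590.41298888  50.70118098 181.        ]
port side [594.38484966 233.48246255 181.        ]
port side [584.84707001  59.58280738 181.        ]
```

View pics/crop.png

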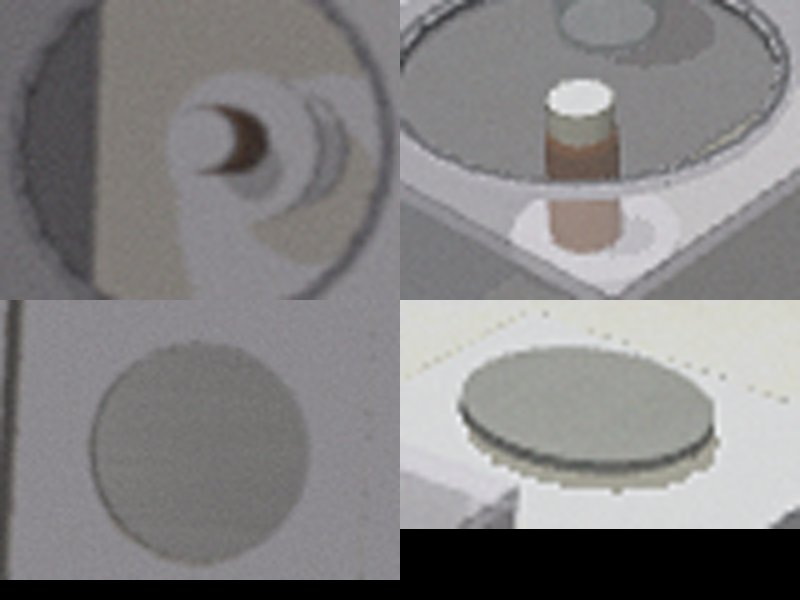

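The crop confirms an amber vial with a white cap, unlike the red one: cap centre at about top (135.5,207) and side (206,214.3). The pan centre is at top (389.4,207.9) and side (342.3,158). I'll refine with these and begin moving.

Run:
```python
from h import *
from scipy.spatial.transform import Rotation as R
c=tri((135.2,207),(205.8,214.2));print('cap',c,plane('top',(135.2,207),167),plane('side',(205.8,214.2),167))
print('vial foot side',proj('side',[*c[0][:2],105]), 'cap/body line',proj('side',[*c[0][:2],153]))
print('pan',tri((389.4,207.9),(342.3,158)),plane('top',(389.4,207.9),75),plane('side',(342.3,158),75))
# port rim from dark mask in the top view
for n,uv in(('top',(135.2,207)),('top',(389,208)),('side',(342,158))):
    d=np.load(f'pics/{n}0.npy');print(n,d[int(uv[1]),int(uv[0])])
s=manip.read_state();print(R.from_euler('xyz',s['eef_rot']).as_matrix().round(3))
```

```text
cap (array([602.66074593, 230.03556627, 165.58231945]), np.float64(0.4798497125314754)) [602.81743229 229.85934907 167.        ] [600.97686098 231.49447162 167.        ]
vial foot side [206.91016029 240.55855233] cap/body line [205.93500863 219.80883041]
pan (array([ 587.04948942, -302.8370654 ,   72.91833875]), np.float64(1.1879533847350074)) [ 586.52148698 -302.51913115   75.        ] [ 585.74617416 -298.60069366   75.        ]
top 945.3399
top 1050.9718
side 1311.0643
[[-0.     0.937  0.35 ]
 [ 0.001  0.35  -0.937]
 [-1.     0.    -0.001]]
```

Emit:
jog_arm([
  [[0,0,35,0,0,0],[20,40,40,0,0,0],[20,45,30,0,0,0],[25,50,0,0,0,0],[25,50,0,0,0,0]],
], gripper=0.5, squeeze=12)

```text
clock: 0.6
eef_pos: [270.8, -349.3, 292.6]
eef_rot: [3.021, 1.563, 1.801]
wrist_force: [1.3, -1.0, 0.0]
finger_gap: 70.3
```

Cap at (602,230), z≈166. Pan at (586,-301), z≈73. Both heights agree with the text to about 2 mm.

Emit:
jog_arm([
  [[28,50,0,0,0,0],[28,50,0,0,0,0],[28,50,0,0,0,0],[28,50,0,0,0,0],[28,50,0,0,0,0]],
])

```text
clock: 1.1
eef_pos: [390.7, -129.5, 292.7]
eef_rot: [2.896, 1.564, 1.673]
wrist_force: [0.6, -0.8, -0.2]
finger_gap: 70.3
```

Emit:
jog_arm([
  [[28,50,0,0,0,0],[28,50,0,0,0,0],[28,50,0,0,0,0],[28,50,0,0,0,0],[28,40,0,0,0,0]],
])

```text
clock: 1.6
eef_pos: [514.5, 87.8, 292.6]
eef_rot: [2.84, 1.564, 1.619]
wrist_force: [0.3, -0.6, 0.2]
finger_gap: 70.5
```

Emit:
jog_arm([
  [[28,45,0,0,0,0],[28,45,0,0,0,0],[25,40,0,0,0,0],[0,0,0,0,0,0]],
])

```text
clock: 2.0
eef_pos: [592.9, 219.2, 288.3]
eef_rot: [-2.683, 1.563, 2.383]
wrist_force: [-0.6, -0.3, -0.6]
finger_gap: 70.3
```

Emit:
jog_arm([
  [[5,6,-20,0,0,0],[4,5,-30,0,0,0],[0,0,-25,0,0,0],[0,0,0,0,0,0]],
])

```text
clock: 2.4
eef_pos: [601.5, 230.8, 209.2]
eef_rot: [-2.423, 1.562, 2.645]
wrist_force: [-0.1, -0.2, 0.6]
finger_gap: 70.6
```

Run:
```python
from h import *
from scipy.spatial.transform import Rotation as R
s=manip.read_state();print(s['eef_pos'],R.from_euler('xyz',s['eef_rot']).as_matrix().round(3))
t,_=manip.camera('top');p,_=manip.camera('side')
a=cv2.resize(t[160:260,70:200],(390,300),interpolation=cv2.INTER_CUBIC)
b=cv2.resize(p[145:270,130:290],(400,312),interpolation=cv2.INTER_CUBIC)
im=np.zeros((312,790,3),np.uint8);im[:300,:390]=a;im[:,390:]=b
cv2.imwrite('pics/c2.png',im)
m=s['eef_pos'];tip=m+[0,0,-19];print('tip proj side',proj('side',tip),'top',proj('top',tip))
```

```text
[601.51024105 230.79542779 209.16721234] [[-0.008  0.937  0.348]
 [ 0.004  0.348 -0.937]
 [-1.    -0.006 -0.007]]
tip proj side [205.33946366 203.33744971] top [131.91814565 207.49259755]
```

View pics/c2.png

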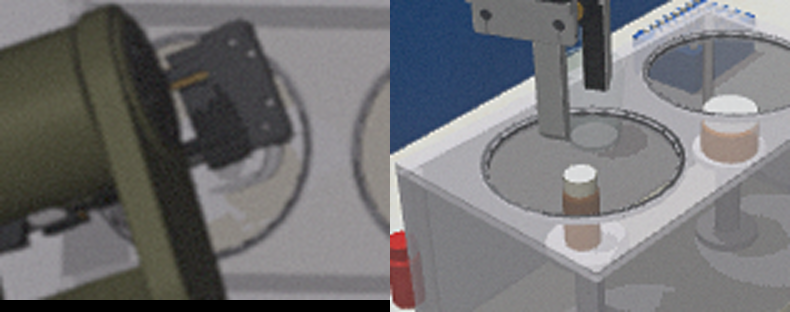

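Run:
```python
from h import *
z=np.array([.348,-.937,-.007]);y=np.array([.937,.348,0]);P=np.array([601.5,230.8,209.2])
for k in(-47,-35,35,47):
  for w in(-8,8): print(k,w,proj('side',P+[0,0,-19]+z*k+y*w).round(1), ((proj('side',P+[0,0,-19]+z*k+y*w)-[130,145])*2.5+[390,0]).round())
print(proj('side',[594+3,229,181]),proj('side',[602,230.5,167]))
```

```text
-47 -8 [199.8 217.8] [564. 182.]
-47 8 [191.2 216.2] [543. 178.]
-35 -8 [202.4 214.1] [571. 173.]
-35 8 [193.9 212.6] [550. 169.]
35 -8 [216.1 194.6] [605. 124.]
35 8 [208.1 193.3] [585. 121.]
47 -8 [218.3 191.5] [611. 116.]
47 8 [210.4 190.2] [591. 113.]
[208.05059776 207.95929692] [205.7421244  213.77505062]
```

The fingertips in the side view appear about 13 px higher than the state predicts. I'll check this with the depth data before going down.

Run:
```python
from h import *
p,d=manip.camera('side'); cv2.imwrite('pics/s3.png',p)
K,Rm,t=cam('side')
def pt(u,v):
    q=d[v,u]; o,r=ray('side',(u,v)); return (o+r*q).round(1)
print('cam at',(-Rm.T@t).round())
for uv in [(194,180),(194,190),(194,196),(196,198),(213,165),(213,175),(213,179),(206,214),(206,228),(265,190),(343,158)]: print(uv,d[uv[1],uv[0]],pt(*uv))
print(manip.read_state()['eef_pos'],manip.read_state()['clock'])
```

```text
cam at [ 90. 779. 665.]
(194, 180) 803.75305 [584.5 273.8 264.3]
(194, 190) 812.13104 [584.5 275.2 245.7]
(194, 196) 815.5742 [583.4 277.2 235.2]
(196, 198) 0.0 [ 89.7 779.3 664.7]
(213, 165) 877.1449 [610.1 196.7 252.1]
(213, 175) 888.6703 [611.2 196.4 230.8]
(213, 179) 893.5366 [611.7 196.2 222.1]
(206, 214) 891.3931 [600.9 231.  167.2]
(206, 228) 890.2495 [592.2 242.1 145.6]
(265, 190) 1013.32245 [585.6  64.2 145.6]
(343, 158) 1308.5963 [ 584.9 -301.3   74.2]
[603.12217401 231.23406423 214.30849352] 2.55
```

Run:
```python
from h import *
s0=manip.read_state(); p,d=manip.camera('side'); s=manip.read_state()
for q in(s0,s):print(q['clock'],q['eef_pos'],q['eef_rot'],q['joints'].round(4))
cv2.imwrite('pics/c4.png',cv2.resize(p[140:240,150:270],(720,600),interpolation=cv2.INTER_CUBIC))
for u in(191,194,197,212,214):
    print(u)
    for v in range(148,206,4):
        if d[v,u]:
            o,r=ray('side',(u,v)); print('  ',v,(o+r*d[v,u]).round(1),p[v,u])
```

```text
2.55 [603.12217401 231.23406423 214.30849352] [2.89129908 1.56419216 1.67605999] [0.3066 0.5073 1.1945 0.0065 1.4384 1.521 ]
2.6 [603.28131272 231.33386192 214.69540989] [2.75994882 1.56395268 1.54480074] [0.3067 0.507  1.1942 0.0065 1.4382 1.521 ]
191
   148 [553.6 307.7 345.5] [112 112 110]
   152 [560.2 301.5 334.5] [116 115 115]
   156 [560.  302.2 328. ] [111 111 108]
   160 [561.6 301.2 320.2] [99 99 98]
   164 [587.1 275.9 294.5] [112 110 110]
   168 [587.2 276.3 287.2] [114 113 114]
   172 [588.  276.1 279.4] [114 114 113]
   176 [586.3 278.3 273.4] [114 115 113]
   180 [588.1 277.1 264.6] [110 112 111]
   184 [589.4 276.5 256.2] [112 116 111]
   188 [587.6 278.8 250.1] [112 115 114]
   192 [590.1 276.9 240.5] [109 114 112]
   196 [589.9 277.7 233.1] [115 117 114]
   200 [692.2 175.8 135.4] [137 138 137]
   204 [689.2 179.6 128.8] [132 133 133]
194
   148 [552.6 302.4 343.9] [113 114 111]
   152 [555.6 299.7 335.2] [108 106 107]
   156 [556.1 299.7 328.2] [114 111 114]
   160 [556.8 299.5 321. ] [108 107 108]
   164 [582.2 274.  295.2] [113 113 110]
   168 [581.7 275.  288.5]
[... 1480 characters left out ...]
.1 116. ] [143 144 140]
   200 [688.6 116.  107.1] [144 142 140]
   204 [688.1 117.   97.6] [120 121 118]
214
   148 [606.1 196.9 287.6] [44 41 41]
   152 [608.8 194.2 277.8] [51 46 47]
   156 [607.5 196.  270.9] [47 47 45]
   160 [605.1 199.1 264.8] [47 47 41]
   164 [609.5 194.5 253.4] [48 44 41]
   168 [609.3 195.1 245.5] [42 41 42]
   172 [610.  194.7 236.8] [49 49 48]
   176 [610.  195.  228.5] [49 49 46]
   180 [658.2 141.4 179.1] [142 137 136]
   184 [646.7 154.8 180. ] [170 167 168]
   188 [635.9 167.3 180.5] [132 127 127]
   192 [634.8 168.9 172.5] [129 128 122]
   196 [689.5 108.1 113.2] [142 140 138]
   200 [687.  111.3 105.4] [145 141 140]
   204 [687.7 111.   94.7] [120 117 116]
```

View pics/c4.png

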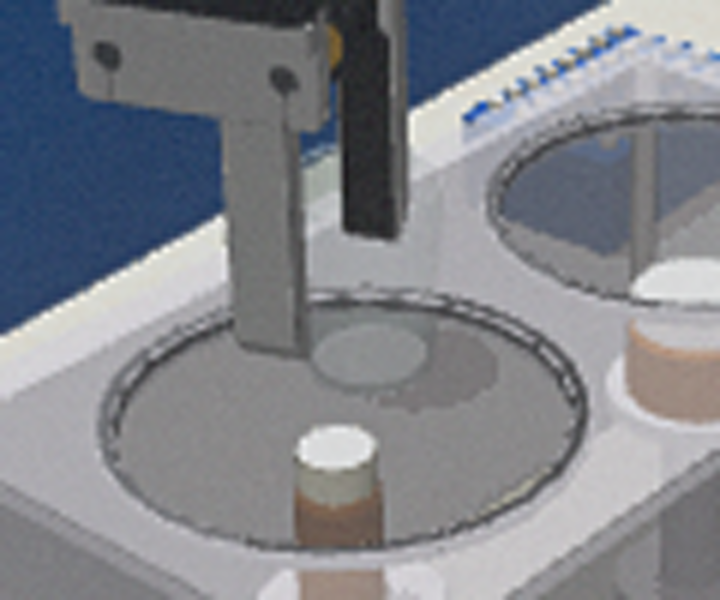

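The picture puts the tips at z≈224, while the state implies about 196. The horizontal position agrees. I'll check `tcp_to_tips` and go down to a height that is safe under either reading, then measure again.

```bash
python3 -c "
from cell import manip
print(manip.tcp_to_tips,[a for a in dir(manip) if a[0]!='_']);s=manip.read_state();print(s['clock'],s['eef_pos'],s['wrist_force'])"
```

```text
19.0 ['Unreachable', 'camera', 'camera_params', 'read_state', 'sign_off', 'tcp_to_tips']
2.6 [603.28131272 231.33386192 214.69540989] [ 0.84477948 -0.62554066  0.3154164 ]
```

Emit:
jog_arm([
  [[-1,-1,-20,0,0,0],[0,0,-20,0,0,0],[0,0,-15,0,0,0],[0,0,0,0,0,0],[0,0,0,0,0,0]],
])

```text
clock: 3.1
eef_pos: [604.9, 230.2, 167.5]
eef_rot: [1.92, 1.554, 0.704]
wrist_force: [0.4, 0.2, -0.1]
finger_gap: 70.7
```

Run:
```python
from h import *
p,d=manip.camera('side'); s=manip.read_state(); print(s['eef_pos'],s['wrist_force'])
cv2.imwrite('pics/c5.png',cv2.resize(p[150:250,150:270],(720,600),interpolation=cv2.INTER_CUBIC))
for u in(191,194,197,212,214):
    print(u)
    for v in range(170,232,4):
        if d[v,u]:
            o,r=ray('side',(u,v)); print('  ',v,(o+r*d[v,u]).round(1),p[v,u])
```

```text
[604.93913827 230.17864159 167.55493868] [-0.12972845 -0.0991543  -0.23573781]
191
   170 [557.4 306.8 306.4] [59 58 56]
   174 [558.6 306.1 298.7] [117 118 117]
   178 [563.4 301.7 287.9] [113 114 114]
   182 [565.1 300.6 279.5] [115 114 115]
   186 [590.9 275.2 251.2] [115 115 115]
   190 [591.4 275.3 243.2] [117 116 116]
   194 [591.4 275.9 235.6] [119 120 119]
   198 [591.1 276.8 228.1] [120 119 119]
   202 [592.7 275.8 219. ] [119 119 118]
   206 [592.8 276.4 211.1] [118 118 116]
   210 [592.4 277.4 203.5] [119 119 119]
   214 [592.8 277.6 195.1] [117 116 118]
   218 [594.4 276.7 185.6] [117 116 117]
   222 [691.1 181.1  84.1] [135 138 138]
   226 [691.6 181.4  73.8] [140 139 139]
   230 [575.7 297.2 179.6] [90 88 89]
194
   170 [552.1 305.6 307.7] [54 50 51]
   174 [553.7 304.4 299.6] [122 120 119]
   178 [558.8 299.8 288.7] [120 117 117]
   182 [559.8 299.3 280.9] [118 117 115]
   186 [559.7 300.  273.9] [109 109 110]
   190 [585.2 274.4 245. ] [118 119 118]
   194 [586.2 274.1 236.6] [119 119 120]
   198 [587.3 273.4 227.9] [120 120 120]
   202 [586.9 274.5 220.5] [118 118 11
[... 1515 characters left out ...]
.1 145.2] [ 79  86 102]
   230 [588.6 230.  135.8] [ 93  97 105]
214
   170 [557.6 253.4 283.5] [47 45 45]
   174 [611.1 193.6 231.7] [49 47 48]
   178 [610.9 194.3 223.6] [50 50 50]
   182 [611.7 193.8 214.6] [48 46 48]
   186 [609.5 196.6 208.1] [49 50 50]
   190 [612.9 193.3 196.6] [48 48 47]
   194 [612.9 193.7 188. ] [52 52 51]
   198 [612.7 194.3 179.4] [48 50 48]
   202 [688.6 109.8  99. ] [144 144 144]
   206 [688.9 109.9  88.5] [124 123 126]
   210 [688.6 110.8  78.6] [142 141 140]
   214 [689.  110.8  67.9] [139 140 139]
   218 [689.8 110.3  56.6] [142 141 142]
   222 [689.1 111.7  46.8] [146 142 146]
   226 [688.1 113.2  37.2] [148 143 145]
   230 [544.9 273.  179.2] [115 112 111]
```

View pics/c5.png

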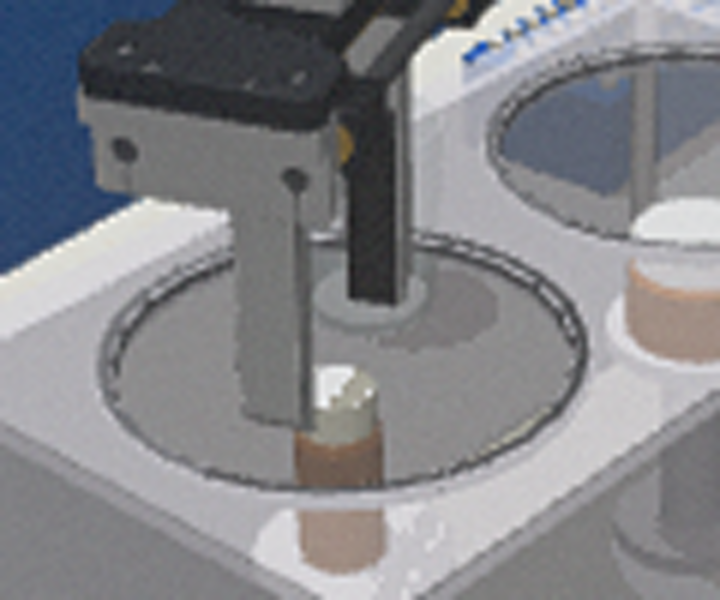

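The offset is consistent: the true tips are at about state z + 12, i.e. roughly 180 now. I trust the images, since they get the cap, roof and pan heights right. I'll go down another 45 or so and check again.

Emit:
jog_arm([
  [[-1,0,-18,0,0,0],[-1,0,-17,0,0,0],[-1,0,-12,0,0,0],[0,0,0,0,0,0],[0,0,0,0,0,0]],
])

```text
clock: 3.65
eef_pos: [604.2, 230.8, 125.9]
eef_rot: [1.776, 1.545, 0.56]
wrist_force: [1.2, 0.7, 0.7]
finger_gap: 70.3
```

Run:
```python
from h import *
from scipy.spatial.transform import Rotation as R
p,d=manip.camera('side'); s=manip.read_state(); print(s['eef_pos'],s['wrist_force'],R.from_euler('xyz',s['eef_rot']).as_matrix().round(3)[:,0])
cv2.imwrite('pics/c6.png',cv2.resize(p[160:260,150:270],(720,600),interpolation=cv2.INTER_CUBIC))
for u in(191,194,197,213):
    print(u)
    for v in range(204,246,3):
        if d[v,u]:
            o,r=ray('side',(u,v)); print('  ',v,(o+r*d[v,u]).round(1),p[v,u])
```

```text
[604.19740327 230.77731668 125.88408446] [ 0.3806797  -0.01923991  0.35224385] [ 0.022  0.014 -1.   ]
191
   204 [566.3 302.5 238.6] [121 122 121]
   207 [566.  303.3 233.4] [119 117 119]
   210 [592.1 277.7 203.8] [117 119 115]
   213 [593.6 276.6 196.4] [119 119 118]
   216 [593.  277.7 190.9] [120 119 119]
   219 [592.6 278.6 185.2] [121 122 121]
   222 [593.2 278.5 178.6] [126 123 125]
   225 [595.2 276.9 170.5] [123 125 124]
   228 [595.  277.7 164.5] [128 128 126]
   231 [573.5 299.5 179.8] [169 166 167]
   234 [566.7 306.7 180.7] [190 185 187]
   237 [560.8 313.1 180.8] [186 180 182]
   240 [556.4 317.8 179.4] [182 178 177]
   243 [551.4 323.3 178.8] [138 134 133]
194
   204 [561.7 300.3 239.3] [122 121 124]
   207 [560.6 301.9 234.8] [123 124 123]
   210 [586.9 275.7 204.8] [117 119 118]
   213 [587.9 275.1 197.9] [120 121 119]
   216 [587.2 276.2 192.5] [122 122 121]
   219 [588.2 275.7 185.5] [121 119 121]
   222 [587.9 276.5 179.7] [120 120 119]
   225 [587.5 277.3 173.9] [121 124 122]
   228 [588.7 276.6 166.6] [122 122 123]
   231 [568.9 297.  180.4] [129 123 124]
   234
[... 595 characters left out ...]
.1] [191 187 188]
   237 [552.4 307.4 181.3] [199 196 196]
   240 [547.2 313.2 180.9] [218 215 216]
   243 [542.9 317.9 179.4] [218 215 216]
213
   204 [614.5 195.7 166. ] [52 48 52]
   207 [613.8 196.8 160. ] [51 50 51]
   210 [613.7 197.3 153.4] [47 49 49]
   213 [614.7 196.4 145.7] [45 43 42]
   216 [615.9 195.5 137.7] [47 44 47]
   219 [689.6 114.   55.9] [116 116 120]
   222 [590.6 224.1 149.9] [ 92 101 117]
   225 [590.4 224.6 143.4] [78 83 98]
   228 [589.5 226.  137.8] [ 84  90 104]
   231 [543.5 277.2 180.1] [109 106 106]
   234 [538.2 283.4 179.8] [169 167 174]
   237 [533.7 288.6 178.6] [131 136 154]
   240 [527.1 296.1 179.8] [133 141 156]
   243 [522.1 302.  179.4] [197 191 197]
```

View pics/c6.png

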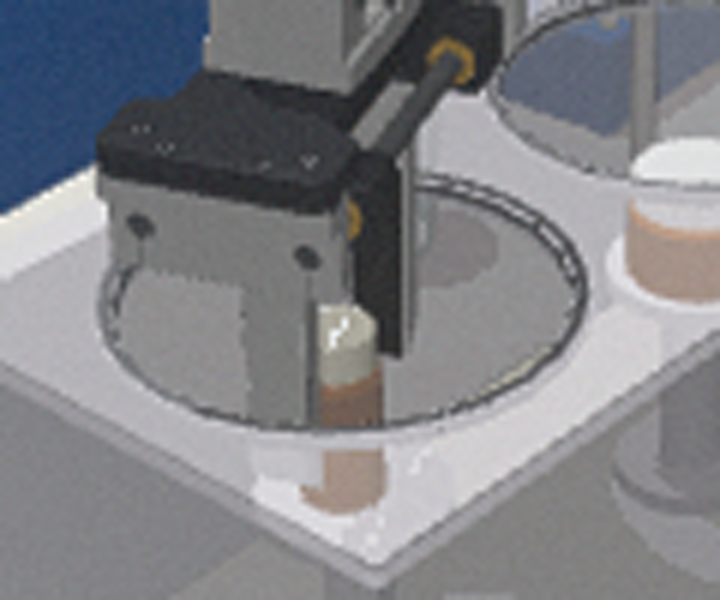

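Emit:
jog_arm([
  [[-1,0,-8,-0.5,0.8,0],[-1,0,-7,0,0,0],[0,0,0,0,0,0],[0,0,0,0,0,0]],
])

```text
clock: 4.1
eef_pos: [602.6, 231.0, 111.1]
eef_rot: [1.726, 1.562, 0.51]
wrist_force: [0.7, 0.8, 0.8]
finger_gap: 70.7
```

Emit:
jog_arm([
  [[0,0,0,0,0,0],[0,0,0,0,0,0],[0,0,0,0,0,0],[0,0,0,0,0,0],[0,0,0,0,0,0]],
], gripper=-1, squeeze=12)

```text
clock: 4.6
eef_pos: [602.8, 231.0, 111.7]
eef_rot: [1.712, 1.561, 0.495]
wrist_force: [0.1, -0.3, 0.2]
finger_gap: 34.0
```

Run:
```python
from h import *
p,d=manip.camera('side'); s=manip.read_state(); print(s['clock'],s['eef_pos'],s['wrist_force'],s['finger_gap'])
cv2.imwrite('pics/c7.png',cv2.resize(p[160:260,150:270],(720,600),interpolation=cv2.INTER_CUBIC))
```

```text
4.65 [602.84861078 231.01348623 111.71329112] [-0.01646303  0.15252308  0.20857773] 29.90758217961941
```

View pics/c7.png

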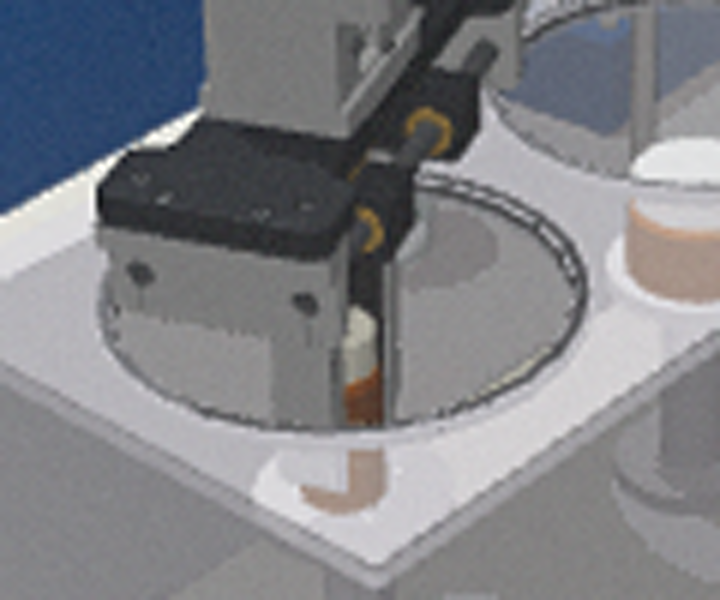

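The fingers straddle the vial body and the tips are clear of the pedestal. I'll finish closing and lift.

Emit:
jog_arm([
  [[0,0,0,0,0,0],[0,0,0,0,0,0],[0,0,0,0,0,0],[0,0,10,0,0,0],[0,0,15,0,0,0]],
])

```text
clock: 5.15
eef_pos: [602.0, 230.7, 136.2]
eef_rot: [1.811, 1.564, 0.595]
wrist_force: [-0.4, 0.4, -0.7]
finger_gap: 27.6
```

Emit:
jog_arm([
  [[0,0,25,0,0,0],[0,0,25,0,0,0],[0,0,25,0,0,0],[0,0,25,0,0,0],[0,0,0,0,0,0]],
])

```text
clock: 5.65
eef_pos: [602.2, 230.8, 249.1]
eef_rot: [1.656, 1.557, 0.44]
wrist_force: [0.2, 0.0, 0.1]
finger_gap: 27.8
```

Run:
```python
from h import *
p,d=manip.camera('side'); s=manip.read_state(); print(s['clock'],s['eef_pos'],s['eef_rot'],s['wrist_force'],s['finger_gap'])
cv2.imwrite('pics/c8.png',cv2.resize(p[110:230,150:270],(600,600),interpolation=cv2.INTER_CUBIC)); np.save('pics/c8.npy',d)
```

```text
5.7 [601.80454548 230.71389109 247.02656771] [1.68477922 1.55891013 0.46854445] [-0.51359001  0.00828251 -0.29967574] 27.62246857235274
```

View pics/c8.png

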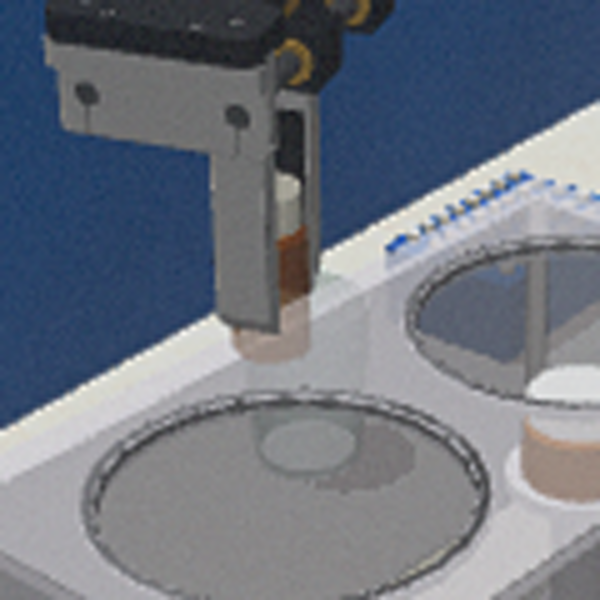

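The vial is held upright and clear of the roof: its foot is at pixel (204,182), z≈239, so foot ≈ state z − 7. Next I carry it to the pan.

Emit:
jog_arm([
  [[0,-15,0,0,0,0],[-1,-30,0,0,0,0],[-1,-40,0,0,0,0],[-1,-40,0,0,0,0],[-1,-40,0,0,0,0]],
])

```text
clock: 6.2
eef_pos: [594.3, 60.7, 241.5]
eef_rot: [2.241, 1.566, 1.031]
wrist_force: [1.0, -0.2, 0.1]
finger_gap: 28.0
```

Emit:
jog_arm([
  [[-1,-40,0,0,0,0],[-1,-40,0,0,0,0],[-2,-40,0,0,0,0],[-2,-40,0,0,0,0],[-2,-40,0,0,0,0]],
])

```text
clock: 6.7
eef_pos: [580.5, -151.7, 236.1]
eef_rot: [-2.609, 1.563, 2.463]
wrist_force: [-0.7, 0.2, -0.5]
finger_gap: 28.0
```

Emit:
jog_arm([
  [[-2,-40,0,0,0,0],[-2,-40,0,0,0,0],[-2,-35,0,0,0,0],[0,-20,0,0,0,0],[0,0,0,0,0,0]],
])

```text
clock: 7.2
eef_pos: [566.7, -300.4, 229.7]
eef_rot: [-2.444, 1.553, 2.62]
wrist_force: [-0.2, 0.2, -0.2]
finger_gap: 27.7
```

Emit:
jog_arm([
  [[10,0,-10,0,0,0],[9,-1,-30,0,0,0],[0,0,-30,0,0,0],[0,0,-20,0,0,0],[0,0,0,0,0,0]],
])

```text
clock: 7.7
eef_pos: [586.1, -297.8, 131.6]
eef_rot: [-2.47, 1.548, 2.595]
wrist_force: [-0.6, -0.2, 0.3]
finger_gap: 28.1
```

Run:
```python
from h import *
from scipy.spatial.transform import Rotation as R
p,d=manip.camera('side');t,dt=manip.camera('top'); s=manip.read_state(); print(s['clock'],s['eef_pos'],R.from_euler('xyz',s['eef_rot']).as_matrix().round(3),s['finger_gap'])
a=cv2.resize(p[90:190,290:400],(660,600),interpolation=cv2.INTER_CUBIC)
cv2.imwrite('pics/c9.png',a);cv2.imwrite('pics/t9.png',t);np.save('pics/c9.npy',d)
P=s['eef_pos']; b=P-[0,0,7]
print('pred foot side px',proj('side',b),'crop',(proj('side',b)-[290,90])*6)
```

```text
7.8 [ 587.09899001 -298.66235193  135.20501738] [[-0.015  0.938  0.346]
 [ 0.009  0.346 -0.938]
 [-1.    -0.011 -0.014]] 27.554804235141443
pred foot side px [343.95161425 139.93597212] crop [323.7096855  299.61583272]
```

View pics/c9.png

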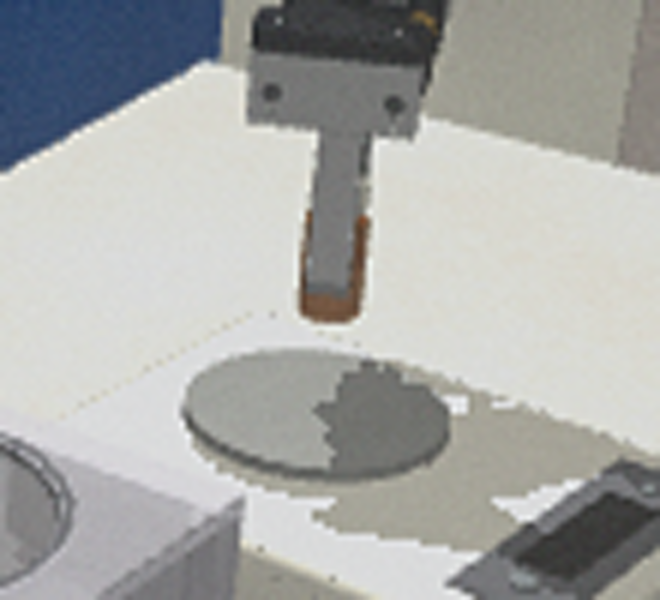

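Run:
```python
from h import *
d=np.load('pics/c9.npy');t=cv2.imread('pics/t9.png')
for z in(75,120,160): print(z,(proj('side',[586,-301,z])-[290,90])*6)
for c in[(318,200),(340,200),(318,260),(340,260),(340,285),(320,305),(330,305),(345,305)]:
    u,v=290+(c[0]+.5)/6-.5,90+(c[1]+.5)/6-.5;u,v=round(u),round(v)
    o,r=ray('side',(u,v));print(c,(o+r*d[v,u]).round(1))
for z in(115,120,125,130):print(z,plane('side',(344.6,141.6),z))
cv2.imwrite('pics/t9c.png',cv2.resize(t[140:290,320:450],(520,600),interpolation=cv2.INTER_CUBIC))
```

```text
75 [315.78342919 405.93604189]
120 [326.41145218 315.37545374]
160 [336.18072904 232.13217712]
(318, 200) [ 582.7 -271.7  186.6]
(340, 200) [ 575.2 -273.4  188. ]
(318, 260) [ 579.5 -271.6  159.8]
(340, 260) [ 572.7 -275.   160.5]
(340, 285) [ 570.2 -272.3  151. ]
(320, 305) [ 582.9 -283.8  134.6]
(330, 305) [ 577.8 -284.9  135.7]
(345, 305) [ 574.3 -289.7  135. ]
115 [ 592.97641148 -316.72687926  115.        ]
120 [ 588.39917228 -306.75788207  120.        ]
125 [ 583.82193309 -296.78888488  125.        ]
130 [ 579.24469389 -286.81988769  130.        ]
```

View pics/t9c.png

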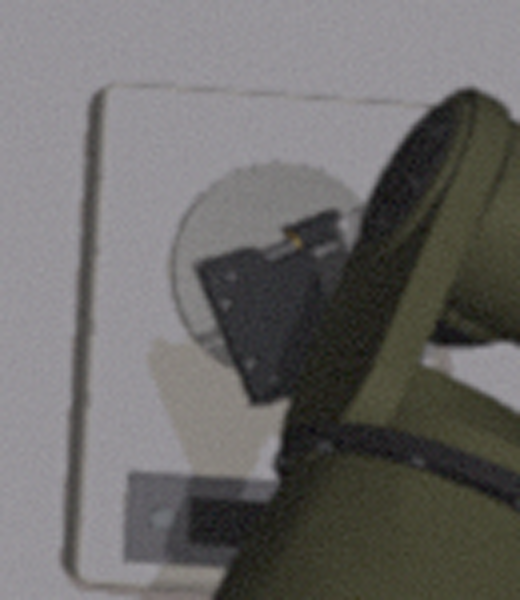

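Depth puts the vial centre at (584,-298) with its foot at z≈124, and it is upright. I'll lower in steps, watching the force.

Emit:
jog_arm([
  [[1,-1,-12,-0.5,-0.9,0],[1,-1,-12,0,0,0],[0,-1,-10,0,0,0],[0,0,-5,0,0,0],[0,0,0,0,0,0]],
])

```text
clock: 8.3
eef_pos: [591.5, -301.6, 99.5]
eef_rot: [0.813, 1.564, -0.403]
wrist_force: [-0.4, 0.8, 0.1]
finger_gap: 27.4
```

Emit:
jog_arm([
  [[0,0,0,0,0,0],[0,0,0,0,0,0]],
])

```text
clock: 8.5
eef_pos: [591.8, -301.8, 100.2]
eef_rot: [0.804, 1.563, -0.412]
wrist_force: [0.2, 0.2, 0.4]
finger_gap: 27.7
```

Run:
```python
from h import *
p,d=manip.camera('side'); s=manip.read_state(); print(s['clock'],s['eef_pos'],s['eef_rot'],s['wrist_force'],s['finger_gap'])
cv2.imwrite('pics/c10.png',cv2.resize(p[100:190,300:390],(600,600),interpolation=cv2.INTER_CUBIC))
```

```text
8.55 [ 591.85292605 -301.8477839   100.25340999] [ 0.79240803  1.56295285 -0.42381115] [ 0.81156829 -0.11314078  0.18833803] 27.81179429320371
```

View pics/c10.png

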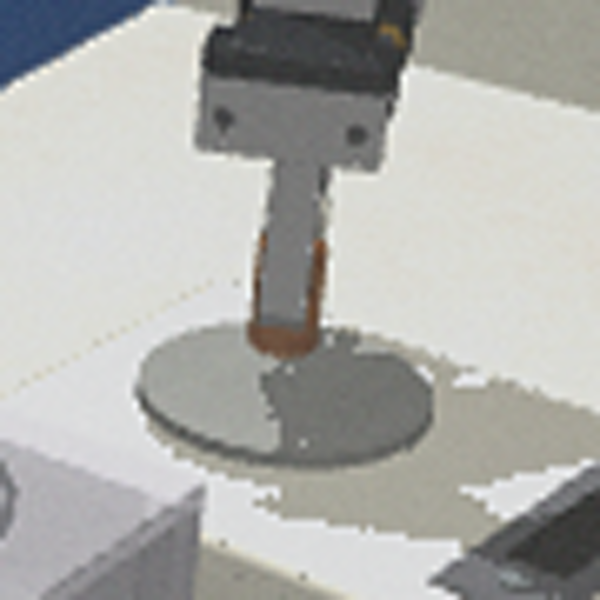

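The foot at crop (284,346) is about 20 mm above the pan centre at (286,393). Continuing down.

Emit:
jog_arm([
  [[-2,0,-6,0,0,0],[-2,0,-5,0,0,0],[-1,0,-3,0,0,0],[0,0,0,0,0,0],[0,0,0,0,0,0]],
])

```text
clock: 9.05
eef_pos: [586.3, -301.9, 85.3]
eef_rot: [0.796, 1.563, -0.42]
wrist_force: [1.1, 0.9, -0.8]
finger_gap: 28.1
```

Emit:
jog_arm([
  [[0,0,-2,0,0,0],[0,0,0,0,0,0]],
])

```text
clock: 9.25
eef_pos: [586.4, -302.0, 83.3]
eef_rot: [0.792, 1.562, -0.425]
wrist_force: [0.4, -0.3, -0.6]
finger_gap: 27.2
```

Emit:
jog_arm([
  [[0,0,-2,0,0,0],[0,0,0,0,0,0]],
])

```text
clock: 9.45
eef_pos: [586.7, -302.2, 81.7]
eef_rot: [0.769, 1.561, -0.448]
wrist_force: [0.3, 0.8, -0.0]
finger_gap: 28.0
```

Run:
```python
from h import *
p,d=manip.camera('side'); s=manip.read_state(); print(s['clock'],s['eef_pos'],s['wrist_force'])
cv2.imwrite('pics/c11.png',cv2.resize(p[120:180,310:380],(700,600),interpolation=cv2.INTER_CUBIC))
# lowest amber row along the foot's middle, against foot on the pan by projection
hsv=cv2.cvtColor(p,cv2.COLOR_BGR2HSV);m=cv2.inRange(hsv,(3,70,40),(25,255,220));m[:120]=0;m[180:]=0;m[:,:310]=0;m[:,380:]=0
v,u=np.nonzero(m);print('amber u',u.min(),u.max(),'v',v.min(),v.max(),np.median(u[v>v.max()-3]))
f=np.array([-.42,.91,0])*14
x=s['eef_pos'][:2]
for z in(75,80,85,90):print(z,proj('side',np.r_[x,z]+f))
```

```text
9.5 [ 586.67685953 -302.11800695   81.65702119] [ 0.28276854 -0.31751392 -0.26662467]
amber u 338 349 v 142 159 343.0
75 [342.33809016 159.74995274]
80 [342.53288633 158.08932869]
85 [342.72844748 156.42218325]
90 [342.92477812 154.74847793]
```

Emit:
jog_arm([
  [[0,0,-1.5,0,0,0],[0,0,0,0,0,0]],
])

```text
clock: 9.7
eef_pos: [587.1, -302.3, 81.7]
eef_rot: [0.766, 1.56, -0.451]
wrist_force: [-0.1, -0.1, 0.3]
finger_gap: 27.6
```

Emit:
jog_arm([
  [[0,0,-1.5,0,0,0],[0,0,0,0,0,0]],
])

```text
clock: 9.9
eef_pos: [587.4, -302.5, 81.6]
eef_rot: [0.76, 1.558, -0.456]
wrist_force: [-0.1, 0.0, -0.3]
finger_gap: 27.8
```

Emit:
jog_arm([
  [[0,0,-1,0,0,0],[0,0,0,0,0,0]],
])

```text
clock: 10.1
eef_pos: [587.6, -302.6, 81.5]
eef_rot: [0.754, 1.557, -0.462]
wrist_force: [-0.8, -0.3, 0.7]
finger_gap: 28.0
```

No force yet, and small steps are lost in the arm's droop offset. I'll use slightly larger ones.

Emit:
jog_arm([
  [[0,0,-3,0,0,0],[0,0,0,0,0,0]],
])

```text
clock: 10.3
eef_pos: [588.3, -302.5, 80.0]
eef_rot: [0.783, 1.556, -0.433]
wrist_force: [-0.5, 0.6, -0.0]
finger_gap: 27.5
```

Emit:
jog_arm([
  [[-1,0,-3,0,0,0],[0,0,0,0,0,0]],
])

```text
clock: 10.5
eef_pos: [588.3, -302.7, 78.5]
eef_rot: [0.795, 1.552, -0.421]
wrist_force: [0.2, -0.1, 0.3]
finger_gap: 27.8
```

Run:
```python
from h import *
p,d=manip.camera('side'); s=manip.read_state(); print(s['clock'],s['eef_pos'],s['wrist_force'],s['moment'])
cv2.imwrite('pics/c12.png',cv2.resize(p[120:180,310:380],(700,600),interpolation=cv2.INTER_CUBIC))
```

```text
10.55 [ 588.28885478 -302.70897383   78.36858822] [ 0.05097005 -0.4498989   0.90403653] [-0.0672581  -0.10031454  0.00254873]
```

I have no viewings left, so I'll measure the foot numerically: the amber edge row against the projected pan contact.

```bash
cat > foot.py <<'E'
from h import *
ims=[manip.camera('side') for _ in range(3)]
p=np.mean([i[0] for i in ims],0);d=np.median([i[1] for i in ims],0);s=manip.read_state()
print(s['clock'],s['eef_pos'],s['wrist_force'],s['finger_gap'])
sat=p[:,:,2]-p[:,:,0]   # red minus blue
c=sat[150:166,340:346].mean(1);print('R-B by row 150..',c.round())
pk=c[:10].max();k=[i for i in range(1,16) if c[i-1]>=pk/2>c[i]][-1];edge=150+k-1+(c[k-1]-pk/2)/(c[k-1]-c[k])
f=np.array([-.42,.91,0])*14;zz=np.arange(70,95.)
vv=[proj('side',np.r_[s['eef_pos'][:2],z]+f)[1] for z in zz]
print('edge',edge,'foot z',np.interp(-edge,-np.array(vv),zz))
for v in range(154,164):
    o,r=ray('side',(343,v));print(v,(o+r*d[v,343]).round(1),p[v,343].round())
E
python3 foot.py
```

```text
10.7 [ 588.30681379 -302.76094589   78.35786547] [0.77277549 0.55024326 3.39274508] 27.766293478177612
R-B by row 150.. [ 0.  1.  1.  1.  0. -0.  5. 41. 44. 39.  3.  1.  3.  2.  3.  4.]
edge 159.4672256097561 foot z 75.07409161138708
154 [ 575.3 -277.4   98.6] [121. 122. 121.]
155 [ 576.3 -280.2   94.3] [108. 108. 108.]
156 [ 577.4 -283.4   89.7] [93. 94. 94.]
157 [ 579.3 -288.2   84.2] [ 60.  76. 104.]
158 [ 580.4 -291.3   79.6] [ 59.  75. 103.]
159 [ 579.  -289.1   77.9] [ 63.  78. 104.]
160 [ 578.  -287.6   75.8] [ 98. 105. 109.]
161 [ 576.4 -284.9   74.4] [117. 120. 118.]
162 [ 572.3 -276.7   76.1] [115. 118. 117.]
163 [ 571.2 -275.1   74.1] [113. 116. 115.]
```

The foot measures z≈75 and the wrist force has risen to 3.4 N, so the vial is on the pan. Opening.

Emit:
jog_arm([
  [[0,0,0,0,0,0],[0,0,0,0,0,0],[0,0,0,0,0,0],[0,0,0,0,0,0],[0,0,0,0,0,0]],
], gripper=0.5)

```text
clock: 11.2
eef_pos: [587.4, -302.5, 76.5]
eef_rot: [0.8, 1.556, -0.417]
wrist_force: [0.3, 0.2, 0.5]
finger_gap: 64.2
```

Emit:
jog_arm([
  [[0,0,0,0,0,0],[0,0,0,0,0,0],[0,0,10,0,0,0],[0,0,20,0,0,0],[0,0,25,0,0,0]],
])

```text
clock: 11.7
eef_pos: [585.9, -301.6, 130.7]
eef_rot: [0.872, 1.562, -0.344]
wrist_force: [0.1, -0.0, -0.1]
finger_gap: 70.5
```

Emit:
jog_arm([
  [[0,0,40,0,0,0],[0,0,40,0,0,0],[0,-20,40,0,0,0],[-20,-40,0,0,0,0],[-20,-45,0,0,0,0]],
])

```text
clock: 12.2
eef_pos: [547.3, -404.1, 265.1]
eef_rot: [0.753, 1.552, -0.455]
wrist_force: [1.1, -0.5, -0.3]
finger_gap: 70.3
```

Emit:
jog_arm([
  [[-20,-45,0,0,0,0],[-20,-45,0,0,0,0],[-20,-40,0,0,0,0],[-20,-20,0,0,0,0],[0,0,0,0,0,0]],
])

```text
clock: 12.7
eef_pos: [459.7, -563.4, 270.4]
eef_rot: [0.644, 1.548, -0.568]
wrist_force: [0.8, -0.4, 0.2]
finger_gap: 70.4
```

Run:
```python
from h import *
p,d=manip.camera('side');t,dt=manip.camera('top');s=manip.read_state();print(s['clock'],s['eef_pos'],s['finger_gap'],s['wrist_force'])
m=((p[:,:,2].astype(int)-p[:,:,0])>22).astype(np.uint8);m[:,:315]=0;m[:,375:]=0;m[:115]=0;m[170:]=0
n,l,st,c=cv2.connectedComponentsWithStats(m);i=1+st[1:,4].argmax();print('amber side',st[i],c[i])
v,u=np.nonzero(l==i)
for r in sorted(set(v)):print(r,u[v==r].min(),u[v==r].max(),end=' | ')
print()
for P in([586,-301,75],[586,-301,137],[588,-302.7,75],[588,-302.7,123],[588,-302.7,137]):print(P,proj('side',P).round(1),proj('top',P).round(1))
# cap in both views
for nme,im,dd,P in(('side',p,d,[588,-302.7,137]),('top',t,dt,[588,-302.7,137])):
    a,b=proj(nme,P).round().astype(int);w=im[b-14:b+15,a-14:a+15].mean(2).round().astype(int)
    print(nme,a,b);print('\n'.join(' '.join(f'{q:3d}' for q in r[::1]) for r in w[::2]))
# depth change at the jar
d0=np.load('pics/side0.npy');s0=cv2.imread('pics/side0.png')
print('jar diff',np.abs(s0[180:212,250:282].astype(int)-p[180:212,250:282]).mean())
b,a=proj('top',[588,-302.7,137]).round().astype(int)[::-1]
print('top depth->z',[ (lambda o,r:(o+r*dt[y,x]).round(1).tolist())(*ray('top',(x,y))) for x,y in((a,b),(a-3,b),(a+3,b),(a,b-3),(a,b+3))])
```

```text
12.8 [ 462.33081409 -560.87256629  270.47910596] 70.74190107259892 [ 0.35164171 -0.49089848  0.66016226]
amber side [338 141  12  19 179] [343.35195531 150.50837989]
141 340 340 | 142 340 349 | 143 339 349 | 144 339 349 | 145 339 349 | 146 339 349 | 147 339 349 | 148 339 348 | 149 339 348 | 150 339 348 | 151 339 348 | 152 338 348 | 153 338 348 | 154 338 348 | 155 338 348 | 156 338 347 | 157 338 347 | 158 339 347 | 159 340 346 | 
[586, -301, 75] [342.6 157.7] [388.7 208.2]
[586, -301, 137] [345.1 136.7] [397.6 207.7]
[588, -302.7, 75] [342.3 157.2] [389.5 207.2]
[588, -302.7, 123] [344.1 141.1] [396.3 206.9]
[588, -302.7, 137] [344.7 136.3] [398.4 206.7]
side 345 136
209 213 213 212 211 211 209 212 212 211 213 212 210 210 211 210 211 209 210 210 210 211 210 210 211 210 210 209 208
212 211 213 210 212 211 210 211 210 211 212 210 209 210 211 212 211 210 212 210 211 209 211 210 208 207 207 209 210
212 212 214 211 211 211 212 212 212 212 212 215 211 212 212 212 212 210 212 212 212 209 211 211 212 209 209 211 209
215 212 213 215 212 213 211 213 213 214 212 212 211 211 212 211 212 212 212 2
[... 2522 characters left out ...]
  50  54  69  87 104 121 130 128 123 118 115 112 113 113 114 114 116 118 117 117
119 117 118 108  87  81  82  81  80  80  80  75  81  78  90 110 112 113 118 116 115 117 115 115 115 114 113 118 114
116 113 116 117 104  95  82  83  81  84  84  79  77  90 111 115 112 115 114 114 113 109 115 116 114 114 115 112 113
118 114 118 118 117 117 107  95  88  89  93  94 103 108 114 115 111 111 115 116 114 111 115 114 114 112 113 114 117
119 117 118 115 115 117 113 118 118 117 117 116 119 118 116 119 118 112 114 117 112 110 112 113 114 114 111 113 118
jar diff 1.9404296875
top depth->z [[587.5, -301.9, 137.0], [587.7, -296.5, 134.2], [587.3, -308.4, 136.0], [593.7, -302.4, 136.2], [581.3, -300.7, 139.7]]
```

The vial stands on the pan with its cap top at z≈137 and (587,-303), 2 mm or less from the pan centre. The jar picture is unchanged. Handing in.

```bash
python3 -c "
from cell import manip
print(manip.sign_off())"
```

```text
the job is handed in; nothing more can be done
None
```

I lifted the vial out through its port, set it upright near the middle of the balance pan and let go, then handed the job in at about 12.8 s. No verdict was reported.

**Last checks, all numeric because the 12 picture viewings were used up:**
- **Vial:** the cap top is at about (587, -303, 137) mm, which fits 62 mm above the 75 mm pan. It is about 2 mm or less from the pan centre I measured, (586, -302). Its side edges are in line with vertical, so it stands upright.
- **Release:** before I opened the fingers, the foot measured z ≈ 75 mm and the wrist force had risen to about 3.4 N, so the vial was already on the pan.
- **Jar:** its patch in the side picture differs from the start by only about 2 grey levels, so it shows no sign of having moved.
- **Arm:** it ended well clear of everything, with the wrist force near zero.

**A disagreement:** the fingers appeared about 30 mm higher in the side camera than the reported tool height plus the stated 19 mm fingertip offset implied. The camera gave the right heights for the cap, roof and pan, so I worked from the images and depth. I did not find the cause, and the gap varied by a few millimetres between the chamber and the pan.

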